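Unlock a cam-held setting plate, tip it out of its nest and lay it on the press table

TASK

Wind the fixture's crank counter-clockwise (seen from above) until the flat of the round locking cam faces the plate squarely and clears it, and leave it there. Then press down the end of the flush aluminium plate that is farther from the cam, so that it tips and its other end stays standing up in the nest; grip it there and lay it flat and wholly on the raised press table, lengthwise between the two guide strips; set it down, do not drop it, and leave the loose things around alone.

Things in the scene. Friction and masses are not known exactly. Their poses are not given: they have to be found in the camera images.
- nest (a point): Centre of the pocket of the fixed dark steel nest, level with the nest's flat top (55.5 mm above the bench). Axes are the fixture's: z up, +y from the pocket towards the cam and crank. Pocket 59 mm wide (x), y = -57.5 to +51.5 mm; nest top reaches x = +-54 mm. The plate lies flush in it, length along y. Its seat, 24 mm below the top, ends at y = -2 mm; beyond is a well 26 mm deeper.
- press_end (a point): On the nest's top plane, 36 mm from the pocket centre towards -y: where to press the flush plate's free end. Pressed down 15 mm here (it stops near 20), the plate rolls over the seat's edge, falls and stays tipped about 33 degrees, -y end in the well, +y end up (upper corner 24 mm above the nest top, at y = +28 mm from the pocket centre). Axes as nest.
- plate_center (a point): Centre (half-way up) of the loose plate: aluminium, 56 mm wide (x) x 100 mm long (y) x 24 mm thick (z), about 0.36 kg, four dark screw marks near its corners and a dark round mark in the middle of its top. It starts flush in the nest, its y axis along the fixture's y. Gap to the pocket 1.5 mm each side, so it cannot be gripped while flush.
- crank (a joint): Crank angle in rad, growing counter-clockwise from above; starts within 0.5 of 0, stop at 2.9. It carries a steel cam disc, 74 mm radius, 57 to 65 mm above the bench, that overlaps the plate's +y end by 14 mm and keeps it from tipping, until at 2.0 (+-0.28) its one straight flat, 48 mm from the axis, faces the pocket. Stays where left; about 2 N at the handle turns it.
- crank_axis (a point): Point on the crank's upright axis, 110 mm from the pocket centre towards +y, 100 mm above the bench (fixture axes). Nothing there is taller than the handle.
- crank_handle (a point): Middle of the crank's upright black round handle, 18 mm diameter, 44 mm tall (its top 126 mm above the bench, 22 mm above this point; crank arm top 22 mm below it), 60 mm from crank_axis. At crank = 0 it lies 0.35 rad counter-clockwise from the fixture's +x direction; it turns with the crank, round the side away from the pocket.
- table_spot (a point): Centre of the top face of the press table, a fixed aluminium square 170 x 170 mm on a round foot, top 50 mm above the bench. z up, y along its two guide strips (4 mm high, 12 mm wide, 160 mm long, inner faces at x = +-50 mm).
- bottle: Bystander: red bottle, 40 mm diameter, 110 mm tall; origin under its centre.
- screwdriver: Bystander: screwdriver lying along its x.
- wrench: Bystander: wrench lying along its x.
- die: Bystander: steel disc, 64 mm diameter, 22 mm high; origin under its centre.
- bar: Bystander: dark steel bar 30 x 120 x 16 mm; origin under its centre.
- pot: Bystander: grey plastic cup, 70 mm wide, 70 mm tall; origin under its centre.
- collar: Bystander: steel collar, 70 mm diameter, 25 mm high; origin under its centre.
There are look-alikes about, which are no part of the job. Leave any brown or turquoise look-alike of the part that bears plate_center alone.

How it is judged:
By the outcome, as a careful person would: the job done as asked, in the order asked, and still so for the second after the job is handed in, with the robot touching nothing.
It also fails if it takes over 64 s, if anything falls off the work surface, if the arm or the gripper's body presses on something with over 40 N, if the wrist force passes 120 N, or if a joint passes its speed limit or range.

ROBOT

A 7-joint arm with a two-finger parallel gripper is mounted at the origin on the work surface. World frame = base frame: x ahead of the robot, y to its left, z up, the work surface at z = 0. Lengths are in m, angles in rad, forces in N, time in s.
With the tool pointing down it reaches from about 0.4 to 0.85 m from the base axis. Payload 10.4 kg.
Tool frame: the origin (TCP) lies on the centre line of the jaws, within the pads' length; the fingertips stand 22 mm ahead of it and the grasp point (between the pads) lies 3 mm ahead of it; z points along the fingers, x is the direction in which the jaws open and shut, and the axes are right-handed (so a half turn about z gives the same grasp; the last joint's range is limited). The gripper opens to 85 mm and grips with 20 to 120 N. Pads are 22 mm wide; open, the fingers measure 114 mm over their backs; the gripper's body (76 mm by 85 mm) begins 54 mm behind the grasp point. The pads swing forward as they close: fully open they stand 13 mm farther back than shut.
Start: joints at [-1.37, 0.332, -0.065, 1.46, 0.022, 1.35, -0.088], TCP at [0.139, 0.609, 0.253] pointing down, gripper open.
Joint ranges: [-2.6, 2.6], [-0.5, 2.12], [-1.47, 1.34], [0.16, 2.42], [-1.27, 4.41], [0.06, 2.06], [-2.6, 2.6]. Speed limits (rad/s): [2.22, 2.22, 2.79, 2.79, 3.14, 3.14, 3.14].

INTERFACE

Orientations are given as a rotation vector (axis times angle).
In Python, from cell import r gives the robot as it stands.
- The arm moves only by the shell command python3 -m inch 'ROWS'. ROWS is JSON, a list of rows, each an object of numbers: "dx", "dy", "dz": the shift along the tool's x, y, z in cm; "ax", "ay", "az": the turn, a rotation vector about the tool's x, y, z in degrees; "grip": the closure, from 0 (fully open) to 1 (shut). A call has 1 to 10 rows; each row shifts and turns the commanded pose from where the row before left it, along the tool's axes as they then stand; what a row does not reach is not made up. A row lasts 1/12 s, in which the tool goes at most 41.7 mm and 7.16 degrees, less where a joint would pass 70% of its speed; a pose out of reach is approached as far as the arm can. A call is refused whole if a number of a shift passes 4.17 or a number of a turn 7.16, either way. A call with a gripper value outside its range is refused whole. The fingers move at their own pace and stop on an object; the grip force is fixed at half the most. Time passes only in rows, so rows that do not move let the fingers close. It gives the time, the measured TCP pose, the force and the opening at its end, in the units of the state.
- r.read_state(): the state, without advancing time (a new reading comes with each control period).
- r.get_image(name): name is "scene" or "top" or "wrist"; returns a dict with "color" (420x560x3 uint8, red, green, blue), "fx", "fy", "cx", "cy" (pixels), "rvec" (rotation vector, rad) and "tvec" (3), from world to camera coordinates, as OpenCV has them; the wrist camera has in their place "hand_eye" (4x4, takes a point from camera to tool coordinates, whose origin is the TCP and whose axes are the tool frame's). Camera axes: x right, y down, z forward; pixel columns grow to the right and rows downward; lengths in m; the calibration is good to about 2 mm. The wrist camera is an equidistant fisheye: a pixel r from the principal point sees the ray r / f radians off the axis. A picture is of the moment at which its call begins: read the wrist's pose just before it. There is no depth.
- r.close_job(): hands the job in, once; it reports no verdict.
The state is a dict: "time": time; "joints": joint angles; "qvel": joint speeds; "joint_torque": joint torques, N m; "tool_pos": TCP position; "orientation": TCP orientation; "wrist_force": force on the tool from outside, world axes, zero at the start; "ft_torque": the same for the moment, N m; "opening": finger opening in m.
Only numpy, scipy, OpenCV 4.12 (cv2) and the standard library are available. Lean on these libraries where they do the work, as an engineer would, in place of code of your own. Each camera call takes 0.05 s, during which the arm holds its last target. There are 200 camera calls.

## Working session

There is one attempt and no reset: what is moved stays moved. The work goes in short steps, Python scripts to look and compute and a shell command to move; the robot and the scene stay as the last step left them, time stands still between calls to the robot, and variables do not carry over. Pictures are saved under pics/ and viewed, about 8 in all and at most 12, crops included, and the job is handed in when it is done.

```bash
mkdir -p pics; ls
cat > h.py <<'E'
import numpy as np, cv2
from cell import r
from scipy.spatial.transform import Rotation as R
def grab(n):
    s=r.read_state(); im=r.get_image(n); im['s']=s; return im
def save(im,f,box=None,k=1):
    c=cv2.cvtColor(im['color'],cv2.COLOR_RGB2BGR)
    if box: c=c[box[1]:box[3],box[0]:box[2]]
    if k!=1: c=cv2.resize(c,None,fx=k,fy=k,interpolation=cv2.INTER_CUBIC)
    cv2.imwrite('pics/'+f,c)
def ray(im,u,v):
    x,y=(u-im['cx'])/im['fx'],(v-im['cy'])/im['fy']
    if 'hand_eye' in im:
        t=np.hypot(x,y); k=np.sin(t)/t if t>1e-9 else 1
        d=np.array([x*k,y*k,np.cos(t)]); H=np.array(im['hand_eye'])
        Rt=R.from_rotvec(im['s']['orientation']).as_matrix(); p=np.array(im['s']['tool_pos'])
        return p+Rt@H[:3,3], Rt@H[:3,:3]@d
    Rc=R.from_rotvec(np.ravel(im['rvec'])).as_matrix()
    return -Rc.T@np.ravel(im['tvec']), Rc.T@np.array([x,y,1])
def onz(im,u,v,z):
    o,d=ray(im,u,v); return o+d*(z-o[2])/d[2]
def proj(im,P):
    P=np.asarray(P,float)
    if 'hand_eye' in im:
        H=np.array(im['hand_eye']); Rt=R.from_rotvec(im['s']['orientation']).as_matrix()
        q=H[:3,:3].T@(Rt.T@(P-np.array(im['s']['tool_pos']))-H[:3,3])
        t=np.arctan2(np.hypot(q[0],q[1]),q[2]); n=np.hypot(q[0],q[1])
        return im['cx']+im['fx']*t*q[0]/n, im['cy']+im['fy']*t*q[1]/n
    q=R.from_rotvec(np.ravel(im['rvec'])).as_matrix()@P+np.ravel(im['tvec'])
    return im['cx']+im['fx']*q[0]/q[2], im['cy']+im['fy']*q[1]/q[2]
E
python3 - <<'E'
from h import *
for n in('top','scene'):
    i=grab(n); save(i,n+'0.png',k=1.4); print(n,ray(i,280,210),i['fx'])
s=r.read_state(); print(s)
E
```

```text
pics
top (array([ 0.22275282, -0.00294313,  1.57391505]), array([ 0.18608996,  0.03677908, -0.98201748])) 536.6933702315565
scene (array([1.43816911, 0.96969636, 1.05345621]), array([-0.57904023, -0.57048511, -0.58294565])) 541.1695122756034
{'time': 0.1, 'joints': array([-1.36963546,  0.33279438, -0.06468172,  1.46086845,  0.02155639,
        1.34991853, -0.08848169]), 'qvel': array([-4.68175749e-04,  1.37663900e-05, -6.27301952e-04, -3.28694286e-03,
       -2.48584482e-03, -1.50549224e-04,  8.86824411e-05]), 'joint_torque': array([ 1.79285526e-03, -6.26747775e+01,  4.92649816e-02, -3.92423916e+01,
        1.62557303e-02,  6.96942108e-03,  1.59962377e-05]), 'tool_pos': array([0.13861535, 0.60910686, 0.25259904]), 'orientation': array([ 2.45491344e+00,  1.95903274e+00, -1.56701849e-03]), 'wrist_force': array([-0.20227371, -0.92369462, -0.22060506]), 'ft_torque': array([-0.00155054,  0.01829243,  0.01430085]), 'opening': 0.08558793124951565}
```

View pics/top0.png

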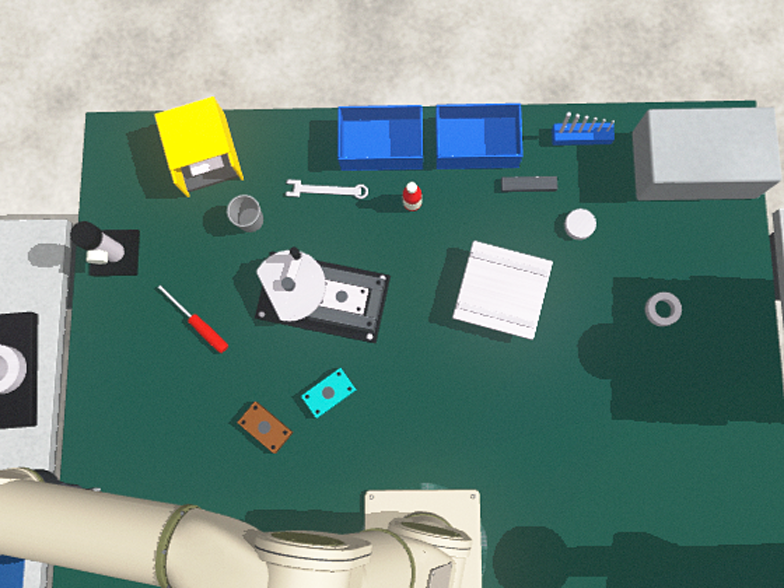

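View pics/scene0.png

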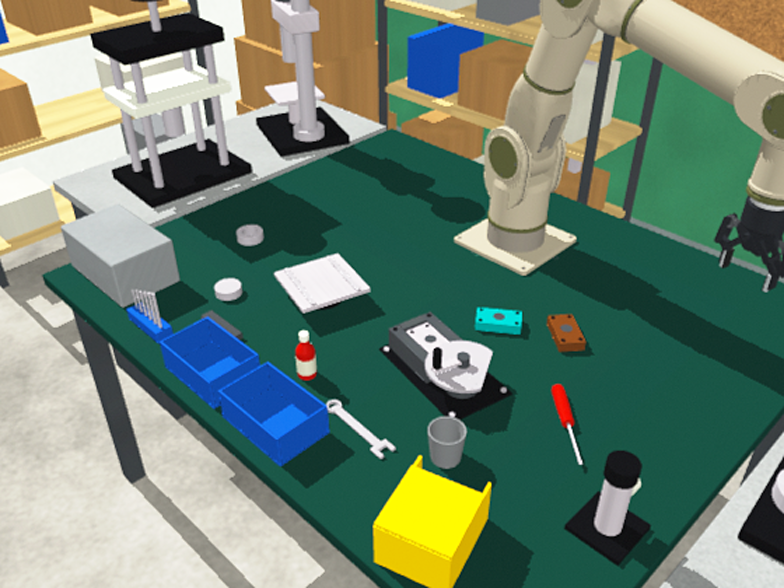

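The top view (1.4x) shows the fixture with its cam hub at about (289,284), the handle top at about (295,252) and the silver plate mark at about (342,296). The press table is at about (503,290). There are three plates: silver at (342,296), turquoise at (329,393) and brown at (264,427). The silver one fits, since it is aluminium and sits in the nest under the cam. I'll confirm that in a crop.

Run:
```python
from h import *
i=grab('top'); save(i,'crop1.png',box=(170,160,410,260),k=3.3)
import pickle
for n,u,v,z in [('hub',289,284,.10),('handletop',295,252,.126),('plmark',342,296,.0555),('table',503,290,.05),('bottle',412,195,.05)]:
    print(n,onz(i,u/1.4,v/1.4,z).round(4))
```

```text
hub [0.525  0.2592 0.1   ]
handletop [0.5844 0.2439 0.126 ]
plmark [0.5075 0.157  0.0555]
table [ 0.5172 -0.1747  0.05  ]
bottle [0.724  0.0108 0.05  ]
```

View pics/crop1.png

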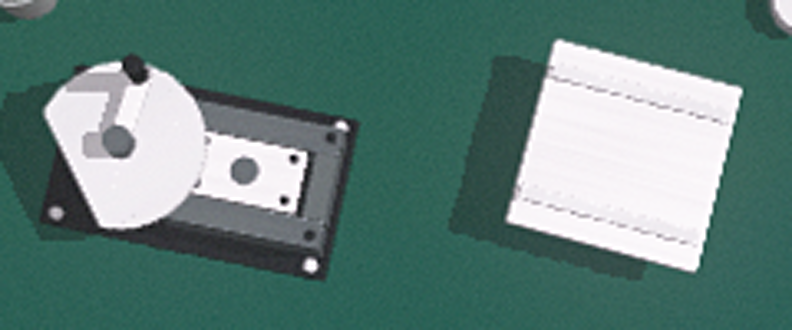

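The crop shows the silver plate, with screw marks and a centre mark at (245,171), under the cam. The hub is at (118,142), the black handle at (135,68), and the cam flat faces left, away from the pocket. This is the aluminium plate meant; brown and turquoise stay alone. I'm moving above it for a wrist look.

```bash
python3 -m inch '[{"dx":-2,"dy":2.9},{"dx":-2,"dy":2.9},{"dx":-2,"dy":2.9},{"dx":-2,"dy":2.9},{"dx":-2,"dy":2.9},{"dx":-2,"dy":2.9},{"dx":-2,"dy":2.9},{"dx":-2,"dy":2.9}]'; python3 -m inch '[{"dx":-2,"dy":2.9},{"dx":-2,"dy":2.9},{"dx":-2,"dy":2.9},{"dx":-2,"dy":2.9},{"dx":-2,"dy":2.9},{"dx":-2,"dy":2.9},{"dx":-2,"dy":2.9},{"dx":-2,"dy":2.9},{},{}]'
python3 - <<'E'
from h import *
i=grab('wrist'); save(i,'w1.png',k=1.4); print(r.read_state()['joints'].round(3),np.array(i['hand_eye']).round(3),i['fx'])
for P in ([.525,.259,.1],[.584,.244,.126],[.5075,.157,.0555]): print(np.array(proj(i,P))*1.4)
np.save('w1.npy',i,allow_pickle=True)
E
```

```text
[-1.37   0.333 -0.065  1.461  0.022  1.35  -0.088] [[ 1.    -0.001 -0.    -0.   ]
 [ 0.001  0.955  0.298 -0.076]
 [ 0.    -0.298  0.955 -0.12 ]
 [ 0.     0.     0.     1.   ]] 325.19226210127806
[187.0384566  637.28694663]
[194.32162122 673.58066309]
[132.28468943 598.66998457]schema error: expected keys dx, dy, dz, ax, ay, az, grip
schema error: expected keys dx, dy, dz, ax, ay, az, grip
```

View pics/w1.png

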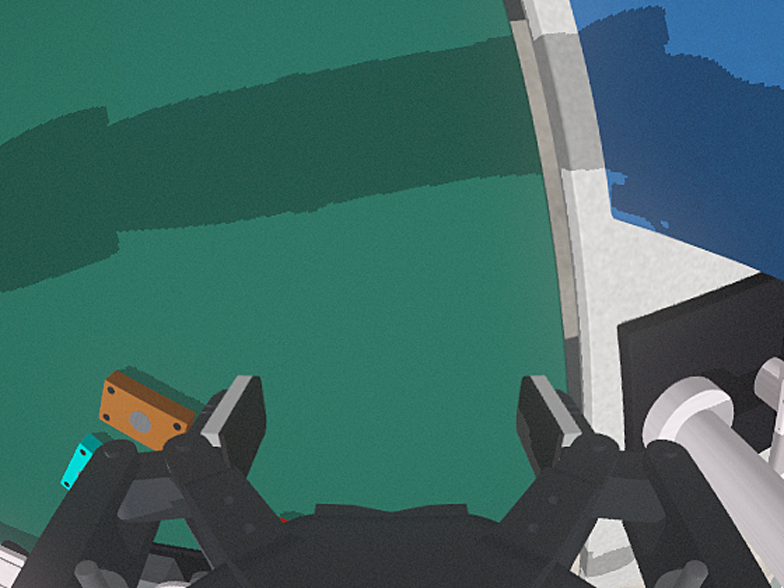

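This wrist view shows the start area, with only the brown look-alike at (145,420), because the rows were refused: every key must be given. I'm resending them in full and shifting so that the camera, which sits on the tool's -y side, is over the fixture.

```bash
python3 -m inch '[{"dx":-1.95,"dy":3.5,"dz":0,"ax":0,"ay":0,"az":0,"grip":0},{"dx":-1.95,"dy":3.5,"dz":0,"ax":0,"ay":0,"az":0,"grip":0},{"dx":-1.95,"dy":3.5,"dz":0,"ax":0,"ay":0,"az":0,"grip":0},{"dx":-1.95,"dy":3.5,"dz":0,"ax":0,"ay":0,"az":0,"grip":0},{"dx":-1.95,"dy":3.5,"dz":0,"ax":0,"ay":0,"az":0,"grip":0},{"dx":-1.95,"dy":3.5,"dz":0,"ax":0,"ay":0,"az":0,"grip":0},{"dx":-1.95,"dy":3.5,"dz":0,"ax":0,"ay":0,"az":0,"grip":0},{"dx":-1.95,"dy":3.5,"dz":0,"ax":0,"ay":0,"az":0,"grip":0}]' && python3 -m inch '[{"dx":-1.95,"dy":3.5,"dz":0,"ax":0,"ay":0,"az":0,"grip":0},{"dx":-1.95,"dy":3.5,"dz":0,"ax":0,"ay":0,"az":0,"grip":0},{"dx":-1.95,"dy":3.5,"dz":0,"ax":0,"ay":0,"az":0,"grip":0},{"dx":-1.95,"dy":3.5,"dz":0,"ax":0,"ay":0,"az":0,"grip":0},{"dx":-1.95,"dy":3.5,"dz":0,"ax":0,"ay":0,"az":0,"grip":0},{"dx":-1.95,"dy":3.5,"dz":0,"ax":0,"ay":0,"az":0,"grip":0},{"dx":-1.95,"dy":3.5,"dz":0,"ax":0,"ay":0,"az":0,"grip":0},{"dx":-1.95,"dy":3.5,"dz":0,"ax":0,"ay":0,"az":0,"grip":0},{"dx":0,"dy":0,"dz":0,"ax":0,"ay":0,"az":0,"grip":0}]'
python3 - <<'E'
from h import *
i=grab('wrist'); save(i,'w2.png',k=1.4); print(r.read_state()['joints'].round(3))
for P in ([.525,.259,.1],[.584,.244,.126],[.5075,.157,.0555]): print(np.array(proj(i,P))*1.4)
np.save('w2.npy',i,allow_pickle=True)
E
```

```text
time: 0.87
tool_pos: [0.3782, 0.3936, 0.2534]
orientation: [-2.455, -1.959, -0.0]
wrist_force: [-0.1, 0.2, 0.7]
opening: 0.0851
time: 1.62
tool_pos: [0.6199, 0.1724, 0.2526]
orientation: [2.461, 1.945, -0.003]
wrist_force: [0.5, -0.8, 0.6]
opening: 0.0856
[-0.602  0.377  0.335  1.429 -0.122  1.357  1.077]
[496.9099987  102.52165071]
[503.47573919 206.88759522]
[332.12147635 117.8276097 ]
```

View pics/w2.png

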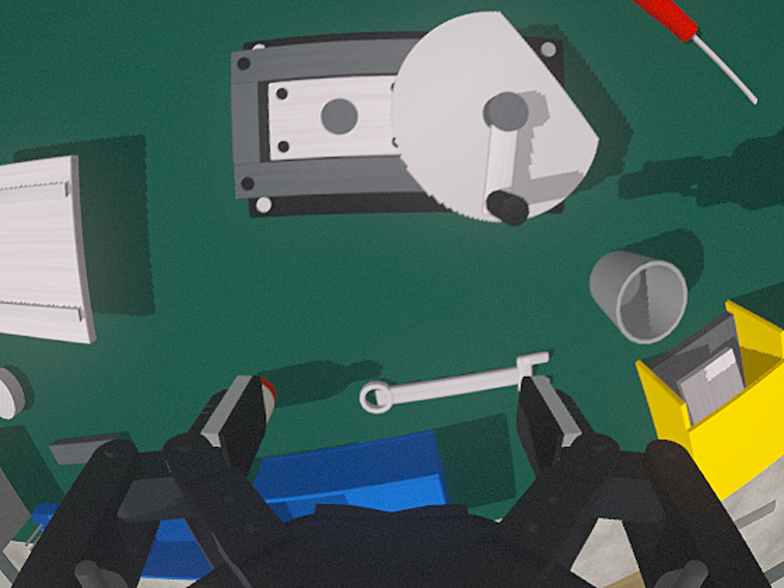

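The wrist view shows the plate mark at (339,116), plate screws at (282,94) and (284,147), nest corner holes at (244,64) and (248,183), the hub at (505,111) and the handle top at (515,210). The table edge is at the left, and the cup and wrench are clear of the work.

Run:
```python
from h import *
i=np.load('w2.npy',allow_pickle=True).item()
W=lambda u,v,z:onz(i,u/1.4,v/1.4,z)
m=W(339,116,.0555);a=W(282,94,.0555);b=W(284,147,.0555);h1=W(244,64,.0555);h2=W(248,183,.0555)
print('mark',m,a,b,'mid',(a+b)/2,'holes',h1,h2,(h1+h2)/2)
for v in (b-a,h2-h1,m-(h1+h2)/2): print(np.linalg.norm(v),np.degrees(np.arctan2(v[1],v[0])))
for z in (.082,.09,.1,.126): print(z,'hub',W(505,111,z).round(4))
print('handle',W(515,210,.126))
# from the top camera: table corners & nest
t=grab('top'); T=lambda u,v,z:onz(t,u/3.3+170,v/3.3+160,z)
print('top mark',T(245,171,.0555))
c=[T(*p,.05) for p in((555,40),(742,88),(696,271),(508,221))]
print(np.array(c).round(4),'ctr',np.mean(c,0))
for k in range(4):
    d=c[(k+1)%4]-c[k]; print(np.linalg.norm(d),np.degrees(np.arctan2(d[1],d[0])))
```

```text
mark [0.50749972 0.16188722 0.0555    ] [0.48100727 0.12714121 0.0555    ] [0.51816979 0.11933788 0.0555    ] mid [0.49958853 0.12323954 0.0555    ] holes [0.45049944 0.1055731  0.0555    ] [0.53545095 0.0870421  0.0555    ] [0.4929752 0.0963076 0.0555   ]
0.03797295400437836 -11.858600302428833
0.08694916300591839 -12.305523109114478
0.0671688009682485 77.51176339273275
0.082 hub [0.53   0.2675 0.082 ]
0.09 hub [0.5304 0.2654 0.09  ]
0.1 hub [0.5309 0.2627 0.1   ]
0.126 hub [0.5323 0.2558 0.126 ]
handle [0.58702716 0.25017865 0.126     ]
top mark [0.5063781  0.15712692 0.0555    ]
[[ 0.6221 -0.1164  0.05  ]
 [ 0.5764 -0.2794  0.05  ]
 [ 0.415  -0.233   0.05  ]
 [ 0.4605 -0.0718  0.05  ]] ctr [ 0.51850345 -0.17515805  0.05      ]
0.1692169903803347 -105.66282812468889
0.16794471665986313 163.97119555806108
0.16750202853841054 74.24991782733014
0.1676874373785607 -15.443324959878396
```

The measurements agree:

| Item | Value |
|---|---|
| Fixture yaw | about -12.4° |
| Crank axis | (0.531, 0.267) |
| Handle | (0.588, 0.2506), which is a crank angle of about -0.41 |
| Turn needed | about 138° CCW |

Next I turn the tool so the jaws lie tangential with room left in the wrist.

```bash
python3 -m inch '[{"dx":0,"dy":0,"dz":0,"ax":0,"ay":0,"az":7,"grip":0},{"dx":0,"dy":0,"dz":0,"ax":0,"ay":0,"az":7,"grip":0},{"dx":0,"dy":0,"dz":0,"ax":0,"ay":0,"az":7,"grip":0},{"dx":0,"dy":0,"dz":0,"ax":0,"ay":0,"az":7,"grip":0},{"dx":0,"dy":0,"dz":0,"ax":0,"ay":0,"az":7,"grip":0},{"dx":0,"dy":0,"dz":0,"ax":0,"ay":0,"az":7,"grip":0},{"dx":0,"dy":0,"dz":0,"ax":0,"ay":0,"az":7,"grip":0},{"dx":0,"dy":0,"dz":0,"ax":0,"ay":0,"az":7,"grip":0},{"dx":0,"dy":0,"dz":0,"ax":0,"ay":0,"az":7,"grip":0},{"dx":0,"dy":0,"dz":0,"ax":0,"ay":0,"az":7,"grip":0}]' && python3 -m inch '[{"dx":0,"dy":0,"dz":0,"ax":0,"ay":0,"az":7,"grip":0},{"dx":0,"dy":0,"dz":0,"ax":0,"ay":0,"az":7,"grip":0},{"dx":0,"dy":0,"dz":0,"ax":0,"ay":0,"az":7,"grip":0},{"dx":0,"dy":0,"dz":0,"ax":0,"ay":0,"az":7,"grip":0},{"dx":0,"dy":0,"dz":0,"ax":0,"ay":0,"az":7,"grip":0},{"dx":0,"dy":0,"dz":0,"ax":0,"ay":0,"az":7,"grip":0},{"dx":0,"dy":0,"dz":0,"ax":0,"ay":0,"az":7,"grip":0},{"dx":0,"dy":0,"dz":0,"ax":0,"ay":0,"az":7,"grip":0},{"dx":0,"dy":0,"dz":0,"ax":0,"ay":0,"az":7,"grip":0},{"dx":0,"dy":0,"dz":0,"ax":0,"ay":0,"az":7,"grip":0}]' && python3 -m inch '[{"dx":0,"dy":0,"dz":0,"ax":0,"ay":0,"az":7,"grip":0},{"dx":0,"dy":0,"dz":0,"ax":0,"ay":0,"az":7,"grip":0},{"dx":0,"dy":0,"dz":0,"ax":0,"ay":0,"az":7,"grip":0},{"dx":0,"dy":0,"dz":0,"ax":0,"ay":0,"az":7,"grip":0},{"dx":0,"dy":0,"dz":0,"ax":0,"ay":0,"az":7,"grip":0},{"dx":0,"dy":0,"dz":0,"ax":0,"ay":0,"az":7,"grip":0},{"dx":0,"dy":0,"dz":0,"ax":0,"ay":0,"az":0,"grip":0}]'
cat >> h.py <<'E'
def go(P):
    "tool-axis shift (cm) to world point P; yaw, tilt, joints"
    s=r.read_state(); Rt=R.from_rotvec(s['orientation']).as_matrix()
    print('pos',np.round(s['tool_pos'],4),'yaw',np.degrees(np.arctan2(Rt[1,0],Rt[0,0])).round(2),'z',Rt[:,2].round(3),'j',s['joints'].round(2),'t',round(s['time'],2),'F',s['wrist_force'].round(1),'op',round(s['opening'],4))
    print('  shift cm',(Rt.T@(np.array(P)-s['tool_pos'])*100).round(2))
E
python3 -c "
from h import *
go([.588,.2506,.112])"
```

```text
time: 2.55
tool_pos: [0.6146, 0.1827, 0.2532]
orientation: [-3.135, -0.191, 0.001]
wrist_force: [-0.4, 0.1, 0.1]
opening: 0.0854
time: 3.38
tool_pos: [0.6146, 0.1826, 0.2532]
orientation: [-2.678, 1.642, 0.002]
wrist_force: [0.7, 0.7, -0.7]
opening: 0.0856
time: 3.97
tool_pos: [0.6146, 0.1827, 0.253]
orientation: [1.912, -2.493, -0.002]
wrist_force: [0.2, 0.3, -0.7]
opening: 0.0857
pos [0.6146 0.1827 0.253 ] yaw -105.02 z [-0.001  0.001 -1.   ] j [-0.99  0.48  0.89  1.45 -0.38  1.39 -1.92] t 3.97 F [ 0.2  0.3 -0.7] op 0.0857
  shift cm [-5.86  4.32 14.1 ]
```

Run:
```python
from h import *
i=grab('wrist'); save(i,'w3.png',k=1.4); np.save('w3.npy',i,allow_pickle=True)
for P in ([.5306,.267,.1],[.588,.2506,.126],[.507,.160,.0555]): print(np.array(proj(i,P))*1.4)
```

```text
[307.16219909 422.66259347]
[294.05140751 363.71453876]
[453.35411487 387.38640336]
```

View pics/w3.png

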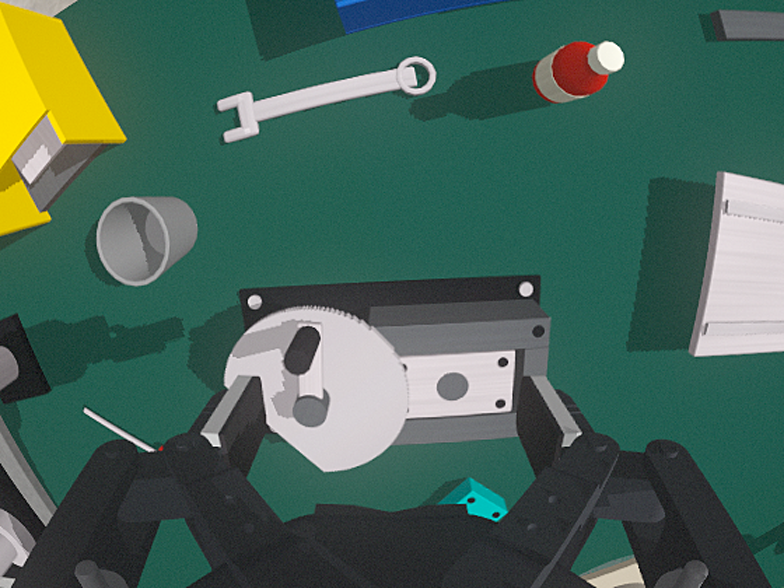

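The view matches the prediction: plate mark at (453,387) and handle top at (295,363). I'm descending over the handle and closing.

```bash
python3 -m inch '[{"dx":-2.9,"dy":2.2,"dz":0,"ax":0,"ay":0,"az":0,"grip":0},{"dx":-2.9,"dy":2.1,"dz":0,"ax":0,"ay":0,"az":0,"grip":0},{"dx":0,"dy":0,"dz":3,"ax":0,"ay":0,"az":0,"grip":0.2},{"dx":0,"dy":0,"dz":3,"ax":0,"ay":0,"az":0,"grip":0.2},{"dx":0,"dy":0,"dz":3,"ax":0,"ay":0,"az":0,"grip":0.2},{"dx":0,"dy":0,"dz":3,"ax":0,"ay":0,"az":0,"grip":0.2},{"dx":0,"dy":0,"dz":1.9,"ax":0,"ay":0,"az":0,"grip":0.2},{"dx":0,"dy":0,"dz":0,"ax":0,"ay":0,"az":0,"grip":0.2},{"dx":0,"dy":0,"dz":0,"ax":0,"ay":0,"az":0,"grip":0.2}]' && python3 -c "
from h import *
go([.588,.2506,.114])"
```

```text
time: 4.77
tool_pos: [0.5881, 0.2484, 0.1141]
orientation: [1.92, -2.485, -0.001]
wrist_force: [0.3, 0.4, 0.3]
opening: 0.0685
pos [0.5881 0.2484 0.1141] yaw -104.61 z [-0.001 -0.    -1.   ] j [-1.06  0.59  0.81  1.61 -0.46  1.14 -1.97] t 4.77 F [0.3 0.4 0.3] op 0.0685
  shift cm [-0.21  0.07  0.01]
```

```bash
python3 -m inch '[{"dx":0,"dy":0,"dz":0,"ax":0,"ay":0,"az":0,"grip":1},{"dx":0,"dy":0,"dz":0,"ax":0,"ay":0,"az":0,"grip":1},{"dx":0,"dy":0,"dz":0,"ax":0,"ay":0,"az":0,"grip":1},{"dx":0,"dy":0,"dz":0,"ax":0,"ay":0,"az":0,"grip":1},{"dx":0,"dy":0,"dz":0,"ax":0,"ay":0,"az":0,"grip":1},{"dx":0,"dy":0,"dz":0,"ax":0,"ay":0,"az":0,"grip":1},{"dx":0,"dy":0,"dz":0,"ax":0,"ay":0,"az":0,"grip":1},{"dx":0,"dy":0,"dz":0,"ax":0,"ay":0,"az":0,"grip":1}]' && python3 -m inch '[{"dx":-0.72,"dy":0.043,"dz":0,"ax":0,"ay":0,"az":-6.9,"grip":1},{"dx":-0.72,"dy":0.043,"dz":0,"ax":0,"ay":0,"az":-6.9,"grip":1},{"dx":-0.72,"dy":0.043,"dz":0,"ax":0,"ay":0,"az":-6.9,"grip":1},{"dx":-0.72,"dy":0.043,"dz":0,"ax":0,"ay":0,"az":-6.9,"grip":1}]' && python3 -m inch '[{"dx":0,"dy":0,"dz":0,"ax":0,"ay":0,"az":0,"grip":1}]'; python3 -c "
from h import *
go([.5306,.267,.114])"
```

```text
time: 5.43
tool_pos: [0.5893, 0.2484, 0.1155]
orientation: [-1.916, 2.488, 0.0]
wrist_force: [-1.1, -0.2, 5.3]
opening: 0.0163
time: 5.77
tool_pos: [0.5918, 0.2773, 0.1156]
orientation: [-2.456, 1.951, -0.006]
wrist_force: [11.5, 3.6, -5.2]
opening: 0.0162
time: 5.85
tool_pos: [0.5916, 0.2784, 0.1156]
orientation: [-2.46, 1.946, -0.006]
wrist_force: [12.0, 2.6, -3.2]
opening: 0.0165
pos [0.5916 0.2784 0.1156] yaw -76.69 z [ 0.006  0.002 -1.   ] j [-1.01  0.58  0.69  1.57 -0.39  1.13 -1.57] t 5.85 F [12.   2.6 -3.2] op 0.0165
  shift cm [-0.29  6.2   0.12]
```

```bash
python3 -m inch '[{"dx":-0.72,"dy":0.02,"dz":0,"ax":0,"ay":0,"az":-6.9,"grip":1},{"dx":-0.72,"dy":0.02,"dz":0,"ax":0,"ay":0,"az":-6.9,"grip":1},{"dx":-0.72,"dy":0.02,"dz":0,"ax":0,"ay":0,"az":-6.9,"grip":1},{"dx":-0.72,"dy":0.04,"dz":0,"ax":0,"ay":0,"az":-6.9,"grip":1},{"dx":-0.72,"dy":0.04,"dz":0,"ax":0,"ay":0,"az":-6.9,"grip":1},{"dx":-0.72,"dy":0.04,"dz":0,"ax":0,"ay":0,"az":-6.9,"grip":1}]' && python3 -m inch '[{"dx":0,"dy":0,"dz":0,"ax":0,"ay":0,"az":0,"grip":1}]'; python3 -c "
from h import *
go([.5306,.267,.114])"
```

```text
time: 6.35
tool_pos: [0.5696, 0.316, 0.1157]
orientation: [-2.985, 0.952, -0.011]
wrist_force: [18.3, 14.4, -11.2]
opening: 0.0165
time: 6.43
tool_pos: [0.5687, 0.3167, 0.1157]
orientation: [-2.987, 0.946, -0.009]
wrist_force: [17.9, 14.2, -11.8]
opening: 0.016
pos [0.5687 0.3167 0.1157] yaw -35.16 z [ 0.008  0.006 -1.   ] j [-0.97  0.53  0.53  1.58 -0.29  1.11 -0.98] t 6.43 F [ 17.9  14.2 -11.8] op 0.016
  shift cm [-0.25  6.26  0.11]
```

```bash
python3 -m inch '[{"dx":-0.72,"dy":-0.06,"dz":0,"ax":0,"ay":0,"az":-6.9,"grip":1},{"dx":-0.72,"dy":-0.06,"dz":0,"ax":0,"ay":0,"az":-6.9,"grip":1},{"dx":-0.72,"dy":0,"dz":0,"ax":0,"ay":0,"az":-6.9,"grip":1},{"dx":-0.72,"dy":0.03,"dz":0,"ax":0,"ay":0,"az":-6.9,"grip":1},{"dx":-0.72,"dy":0.03,"dz":0,"ax":0,"ay":0,"az":-6.9,"grip":1}]' && python3 -m inch '[{"dx":-0.72,"dy":0.03,"dz":0,"ax":0,"ay":0,"az":-6.9,"grip":1},{"dx":-0.72,"dy":0.03,"dz":0,"ax":0,"ay":0,"az":-6.9,"grip":1},{"dx":-0.72,"dy":0.03,"dz":0,"ax":0,"ay":0,"az":-6.9,"grip":1},{"dx":0,"dy":0,"dz":0,"ax":0,"ay":0,"az":0,"grip":1},{"dx":0,"dy":0,"dz":0,"ax":0,"ay":0,"az":0,"grip":1}]'
python3 - <<'E'
from h import *
go([.5306,.267,.114])
i=grab('wrist'); save(i,'w4.png',k=1.4); np.save('w4.npy',i,allow_pickle=True)
E
```

```text
time: 6.85
tool_pos: [0.5354, 0.3296, 0.1156]
orientation: [-3.136, 0.023, -0.008]
wrist_force: [8.6, 10.9, -5.5]
opening: 0.0164
time: 7.27
tool_pos: [0.5129, 0.3269, 0.1156]
orientation: [-3.09, -0.535, -0.006]
wrist_force: [2.6, 12.7, -2.2]
opening: 0.0164
pos [0.5129 0.3269 0.1156] yaw 19.65 z [ 0.003  0.006 -1.   ] j [-0.92  0.41  0.34  1.69 -0.16  1.06 -0.18] t 7.27 F [ 2.6 12.7 -2.2] op 0.0164
  shift cm [-0.35  6.24  0.13]
```

View pics/w4.png

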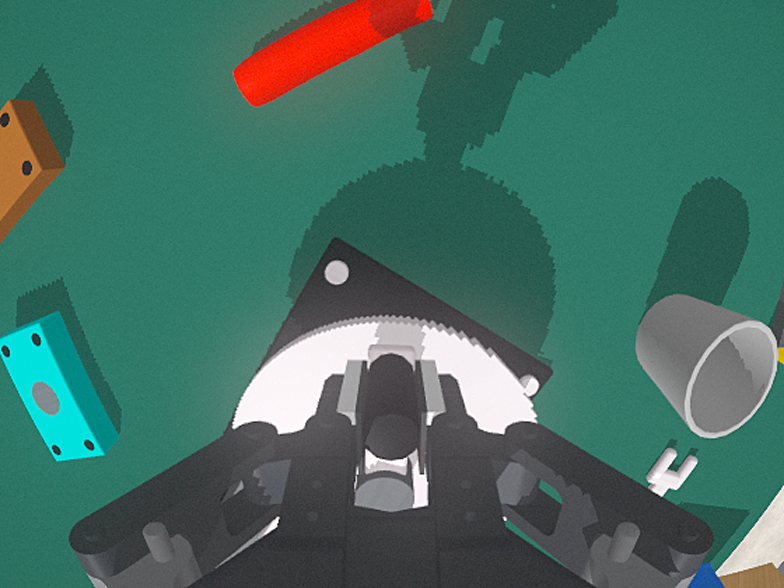

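The handle at (392,400) is held between the pads. The crank is at about 108°, and roughly 14° remain.

```bash
python3 -m inch '[{"dx":-0.76,"dy":0.03,"dz":0,"ax":0,"ay":0,"az":-7.1,"grip":1},{"dx":-0.76,"dy":0.03,"dz":0,"ax":0,"ay":0,"az":-7.1,"grip":1},{"dx":0,"dy":0,"dz":0,"ax":0,"ay":0,"az":0,"grip":1},{"dx":0,"dy":0,"dz":0,"ax":0,"ay":0,"az":0,"grip":1}]'
python3 - <<'E'
from h import *
go([.5306,.267,.114])
i=grab('top'); save(i,'t5.png',box=(170,150,300,260),k=5)
E
```

```text
time: 7.65
tool_pos: [0.4989, 0.3206, 0.1156]
orientation: [-3.001, -0.914, -0.006]
wrist_force: [1.1, 13.0, -2.0]
opening: 0.016
pos [0.4989 0.3206 0.1156] yaw 33.87 z [ 0.002  0.006 -1.   ] j [-0.89  0.38  0.3   1.73 -0.13  1.05  0.04] t 7.65 F [ 1.1 13.  -2. ] op 0.016
  shift cm [-0.35  6.22  0.13]
```

View pics/t5.png

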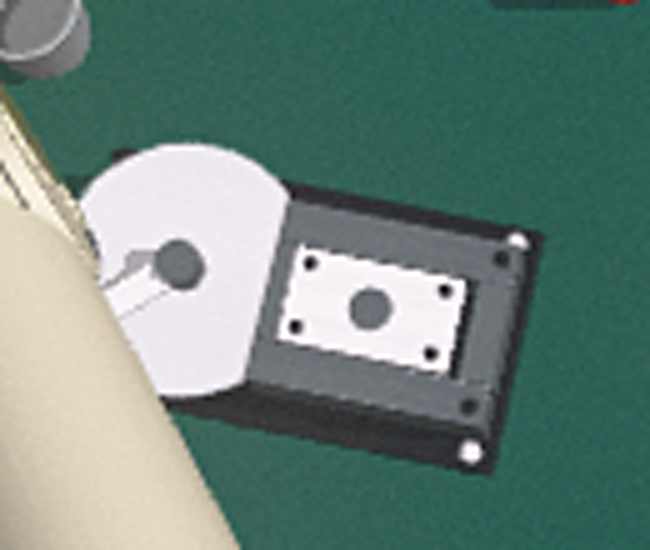

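Seen from above, the flat runs (290,200) to (247,380), parallel within about 1° to the plate end at (298,245) to (277,338). It is square and clear of the plate. I'll release, rise, and turn the jaws across the plate's width.

```bash
python3 -m inch '[{"dx":0,"dy":0,"dz":0,"ax":0,"ay":0,"az":0,"grip":0.4},{"dx":0,"dy":0,"dz":0,"ax":0,"ay":0,"az":0,"grip":0.4},{"dx":0,"dy":0,"dz":0,"ax":0,"ay":0,"az":0,"grip":0.4},{"dx":0,"dy":0,"dz":0,"ax":0,"ay":0,"az":0,"grip":0.4},{"dx":0,"dy":0,"dz":-3,"ax":0,"ay":0,"az":0,"grip":0.4},{"dx":0,"dy":0,"dz":-3,"ax":0,"ay":0,"az":0,"grip":0.4},{"dx":0,"dy":0,"dz":-3,"ax":0,"ay":0,"az":0,"grip":0.4}]' && python3 -m inch '[{"dx":0,"dy":0,"dz":0,"ax":0,"ay":0,"az":6.6,"grip":1},{"dx":0,"dy":0,"dz":0,"ax":0,"ay":0,"az":6.6,"grip":1},{"dx":0,"dy":0,"dz":0,"ax":0,"ay":0,"az":6.6,"grip":1},{"dx":0,"dy":0,"dz":0,"ax":0,"ay":0,"az":6.6,"grip":1},{"dx":0,"dy":0,"dz":0,"ax":0,"ay":0,"az":6.6,"grip":1},{"dx":0,"dy":0,"dz":0,"ax":0,"ay":0,"az":6.6,"grip":1},{"dx":0,"dy":0,"dz":0,"ax":0,"ay":0,"az":6.6,"grip":1},{"dx":0,"dy":0,"dz":0,"ax":0,"ay":0,"az":0,"grip":1}]'; python3 -c "
from h import *
go([.4993,.1248,.0855])"
```

```text
time: 8.28
tool_pos: [0.4991, 0.3158, 0.2051]
orientation: [3.007, 0.906, -0.002]
wrist_force: [0.2, 0.3, -0.1]
opening: 0.0513
time: 8.95
tool_pos: [0.4993, 0.3162, 0.2043]
orientation: [3.121, -0.355, -0.0]
wrist_force: [-0.6, 0.5, -0.4]
opening: -0.0003
pos [0.4993 0.3162 0.2043] yaw -12.97 z [-0. -0. -1.] j [-1.    0.3   0.43  1.64 -0.13  1.23 -0.77] t 8.95 F [-0.6  0.5 -0.4] op -0.0003
  shift cm [ 4.3  18.64 11.88]
```

```bash
python3 -m inch '[{"dx":0.72,"dy":3.1,"dz":0,"ax":0,"ay":0,"az":0,"grip":1},{"dx":0.72,"dy":3.1,"dz":0,"ax":0,"ay":0,"az":0,"grip":1},{"dx":0.72,"dy":3.1,"dz":0,"ax":0,"ay":0,"az":0,"grip":1},{"dx":0.72,"dy":3.1,"dz":0,"ax":0,"ay":0,"az":0,"grip":1},{"dx":0.72,"dy":3.1,"dz":0,"ax":0,"ay":0,"az":0,"grip":1},{"dx":0.7,"dy":3.1,"dz":0,"ax":0,"ay":0,"az":0,"grip":1},{"dx":0,"dy":0,"dz":3,"ax":0,"ay":0,"az":0,"grip":1},{"dx":0,"dy":0,"dz":3,"ax":0,"ay":0,"az":0,"grip":1},{"dx":0,"dy":0,"dz":3,"ax":0,"ay":0,"az":0,"grip":1},{"dx":0,"dy":0,"dz":2,"ax":0,"ay":0,"az":0,"grip":1}]' && python3 -m inch '[{"dx":0,"dy":0,"dz":0.8,"ax":0,"ay":0,"az":0,"grip":1},{"dx":0,"dy":0,"dz":0.3,"ax":0,"ay":0,"az":0,"grip":1},{"dx":0,"dy":0,"dz":0.3,"ax":0,"ay":0,"az":0,"grip":1},{"dx":0,"dy":0,"dz":0.3,"ax":0,"ay":0,"az":0,"grip":1},{"dx":0,"dy":0,"dz":0,"ax":0,"ay":0,"az":0,"grip":1}]'; python3 -c "
from h import *
go([.4993,.1248,.0615])"
```

```text
time: 9.78
tool_pos: [0.4995, 0.1249, 0.092]
orientation: [3.122, -0.339, -0.003]
wrist_force: [-0.2, 0.7, 0.1]
opening: -0.0002
time: 10.2
tool_pos: [0.5011, 0.1259, 0.0779]
orientation: [-3.122, 0.344, -0.002]
wrist_force: [-0.4, 0.5, 0.1]
opening: 0.0002
pos [0.5011 0.1259 0.0779] yaw -12.58 z [ 0.001  0.001 -1.   ] j [-0.79  0.29  0.51  1.96 -0.18  0.93 -0.4 ] t 10.2 F [-0.4  0.5  0.1] op 0.0002
  shift cm [-0.15  0.14  1.64]
```

```bash
python3 -m inch '[{"dx":0,"dy":0,"dz":0.3,"ax":0,"ay":0,"az":0,"grip":1},{"dx":0,"dy":0,"dz":0.3,"ax":0,"ay":0,"az":0,"grip":1},{"dx":0,"dy":0,"dz":0.3,"ax":0,"ay":0,"az":0,"grip":1},{"dx":0,"dy":0,"dz":0,"ax":0,"ay":0,"az":0,"grip":1}]' && python3 -m inch '[{"dx":0,"dy":0,"dz":0.3,"ax":0,"ay":0,"az":0,"grip":1},{"dx":0,"dy":0,"dz":0.3,"ax":0,"ay":0,"az":0,"grip":1},{"dx":0,"dy":0,"dz":0.2,"ax":0,"ay":0,"az":0,"grip":1},{"dx":0,"dy":0,"dz":0,"ax":0,"ay":0,"az":0,"grip":1},{"dx":0,"dy":0,"dz":0,"ax":0,"ay":0,"az":0,"grip":1}]'
python3 - <<'E'
from h import *
go([.4993,.1248,.0615])
i=grab('wrist'); save(i,'w6.png',k=1.4)
E
```

```text
time: 10.53
tool_pos: [0.5003, 0.1257, 0.0678]
orientation: [3.122, -0.345, -0.001]
wrist_force: [-0.5, -0.5, 0.4]
opening: -0.0
time: 10.95
tool_pos: [0.5015, 0.1258, 0.0641]
orientation: [-3.12, 0.346, -0.0]
wrist_force: [-19.8, -6.2, 55.4]
opening: 0.0002
pos [0.5015 0.1258 0.0641] yaw -12.66 z [ 0.001  0.003 -1.   ] j [-0.78  0.32  0.51  1.97 -0.2   0.9  -0.39] t 10.95 F [-19.8  -6.2  55.4] op 0.0002
  shift cm [-0.19  0.15  0.26]
```

View pics/w6.png

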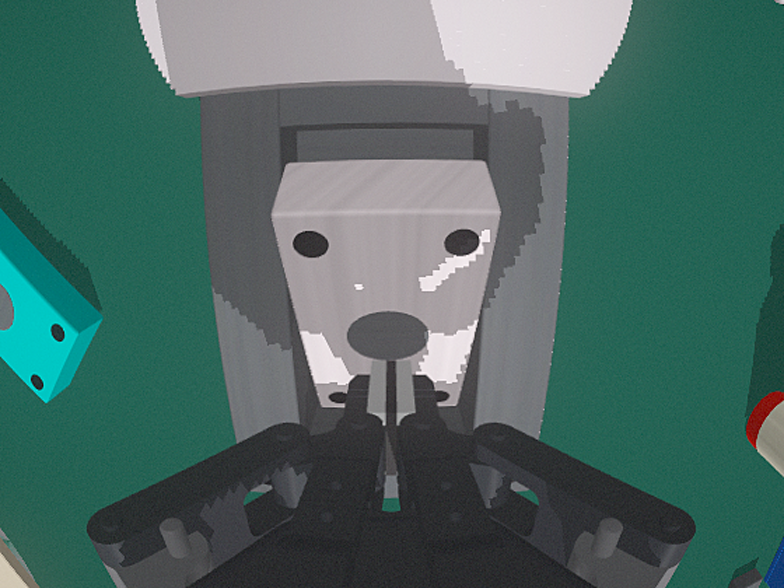

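The plate has tipped: its upper edge runs (273,213) to (500,211), the end face is above it, and the cam flat at v≈90 is clear. Next I retract and measure the standing end.

```bash
python3 -m inch '[{"dx":0,"dy":0,"dz":-1,"ax":0,"ay":0,"az":0,"grip":1},{"dx":0,"dy":0,"dz":-2.5,"ax":0,"ay":0,"az":0,"grip":1},{"dx":0,"dy":0,"dz":-3,"ax":0,"ay":0,"az":0,"grip":0},{"dx":0,"dy":0,"dz":-3,"ax":0,"ay":0,"az":0,"grip":0},{"dx":0,"dy":0,"dz":0,"ax":0,"ay":0,"az":0,"grip":0},{"dx":0,"dy":0,"dz":0,"ax":0,"ay":0,"az":0,"grip":0},{"dx":0,"dy":0,"dz":0,"ax":0,"ay":0,"az":0,"grip":0},{"dx":0,"dy":0,"dz":0,"ax":0,"ay":0,"az":0,"grip":0}]'
python3 - <<'E'
from h import *
go([.4993,.1248,.0615])
i=grab('wrist'); save(i,'w7.png',k=1.4); np.save('w7.npy',i,allow_pickle=True)
f=np.radians(77.6); Y=np.array([np.cos(f),np.sin(f),0]);X=np.array([np.sin(f),-np.cos(f),0]);N=np.array([.507,.160,.0555])
for n,x,y,z in(('tl',-28,28,24),('tr',28,28,24),('bl',-28,41,4),('br',28,41,4),('cam',0,62,9.5),('lowL',-28,-55.9,-30.5)): print(n,np.array(proj(i,N+X*x/1e3+Y*y/1e3+[0,0,z/1e3]))*1.4)
E
```

```text
time: 11.67
tool_pos: [0.4999, 0.1255, 0.1541]
orientation: [3.122, -0.345, -0.002]
wrist_force: [0.5, 0.8, -0.3]
opening: 0.0722
pos [0.4999 0.1255 0.1541] yaw -12.62 z [-0.002 -0.001 -1.   ] j [-0.82  0.18  0.54  1.9  -0.1   1.09 -0.46] t 11.67 F [ 0.5  0.8 -0.3] op 0.0722
  shift cm [-0.03  0.07  9.26]
tl [324.03366557 190.43645996]
tr [455.43329403 189.80671783]
bl [329.60010461 160.03202983]
br [449.85511121 159.43749583]
cam [389.43562189 113.25920896]
lowL [343.09525197 328.26808359]
```

View pics/w7.png

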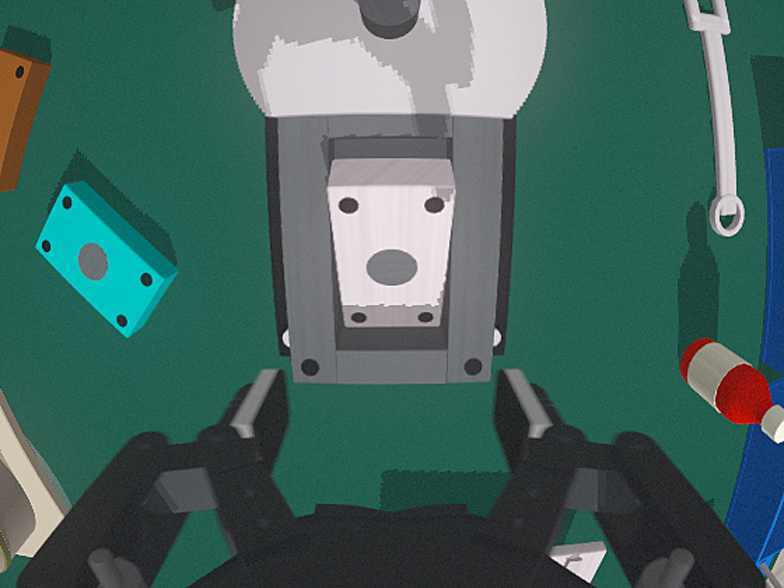

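The picture matches the predicted tipped plate: top edge at v≈187 against 190 predicted, and low end at about 327 against 328. I'm tilting the tool 33° so it is square to the plate face.

```bash
python3 -m inch '[{"dx":0,"dy":0,"dz":0,"ax":6.6,"ay":0,"az":0,"grip":0},{"dx":0,"dy":0,"dz":0,"ax":6.6,"ay":0,"az":0,"grip":0},{"dx":0,"dy":0,"dz":0,"ax":6.6,"ay":0,"az":0,"grip":0},{"dx":0,"dy":0,"dz":0,"ax":6.6,"ay":0,"az":0,"grip":0},{"dx":0,"dy":0,"dz":0,"ax":6.6,"ay":0,"az":0,"grip":0},{"dx":0,"dy":0,"dz":0,"ax":0,"ay":0,"az":0,"grip":0},{"dx":0,"dy":0,"dz":0,"ax":0,"ay":0,"az":0,"grip":0}]'; python3 -c "
from h import *
go([.5068,.1561,.1122])
go([.5115,.1774,.0786])"
```

```text
time: 12.3
tool_pos: [0.4998, 0.124, 0.1537]
orientation: [-2.555, 0.289, -0.08]
wrist_force: [-0.2, 0.0, -0.1]
opening: 0.0852
pos [0.4998 0.124  0.1537] yaw -12.83 z [ 0.117  0.528 -0.841] j [-0.54  0.13  0.58  2.07 -0.78  1.    0.26] t 12.3 F [-0.2  0.  -0.1] op 0.0852
  shift cm [-0.02 -0.52  5.27]
pos [0.4998 0.124  0.1537] yaw -12.83 z [ 0.117  0.528 -0.841] j [-0.54  0.13  0.58  2.07 -0.78  1.    0.26] t 12.3 F [-0.2  0.  -0.1] op 0.0852
  shift cm [-0.02 -0.53  9.27]
```

```bash
python3 -m inch '[{"dx":0,"dy":-0.5,"dz":0,"ax":0,"ay":0,"az":0,"grip":0},{"dx":0,"dy":0,"dz":2.5,"ax":0,"ay":0,"az":0,"grip":0},{"dx":0,"dy":0,"dz":2.5,"ax":0,"ay":0,"az":0,"grip":0},{"dx":0,"dy":0,"dz":2,"ax":0,"ay":0,"az":0,"grip":0},{"dx":0,"dy":0,"dz":1.2,"ax":0,"ay":0,"az":0,"grip":0},{"dx":0,"dy":0,"dz":1,"ax":0,"ay":0,"az":0,"grip":0.1},{"dx":0,"dy":0,"dz":0,"ax":0,"ay":0,"az":0,"grip":0.2},{"dx":0,"dy":0,"dz":0,"ax":0,"ay":0,"az":0,"grip":0.2}]'
python3 - <<'E'
from h import *
go([.5115,.1774,.0786])
i=grab('wrist'); save(i,'w8.png',k=1.4); np.save('w8.npy',i,allow_pickle=True)
E
```

```text
time: 12.97
tool_pos: [0.5123, 0.1796, 0.081]
orientation: [-2.554, 0.28, -0.082]
wrist_force: [-0.8, 0.4, 0.1]
opening: 0.0682
pos [0.5123 0.1796 0.081 ] yaw -12.51 z [ 0.117  0.531 -0.839] j [-0.56  0.29  0.5   2.09 -0.97  0.87  0.37] t 12.97 F [-0.8  0.4  0.1] op 0.0682
  shift cm [-0.03  0.32  0.08]
```

View pics/w8.png

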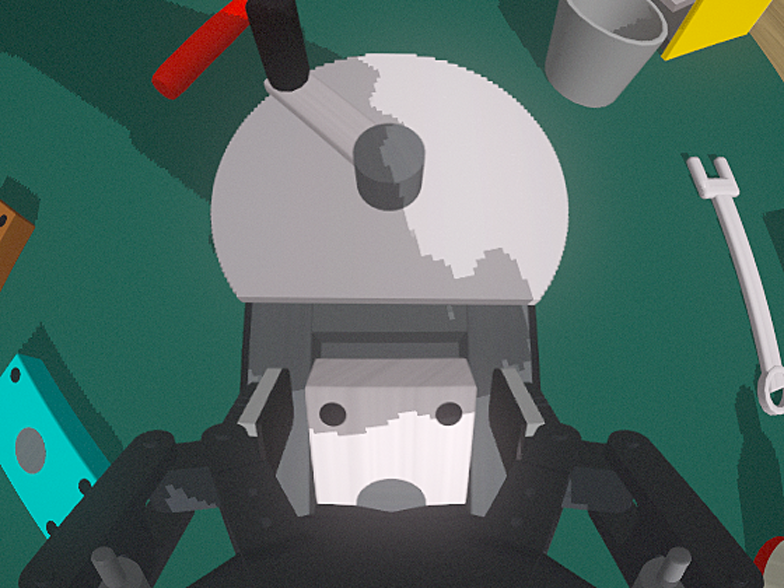

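The plate is centred between the pads, with its end edge at (305..476, 385), the pads at about x=280 and x=505, and clear of the cam. Closing.

```bash
python3 -m inch '[{"dx":0,"dy":0.15,"dz":0.05,"ax":0,"ay":0,"az":0,"grip":0.2},{"dx":0,"dy":0,"dz":0,"ax":0,"ay":0,"az":0,"grip":1},{"dx":0,"dy":0,"dz":0,"ax":0,"ay":0,"az":0,"grip":1},{"dx":0,"dy":0,"dz":0,"ax":0,"ay":0,"az":0,"grip":1},{"dx":0,"dy":0,"dz":0,"ax":0,"ay":0,"az":0,"grip":1},{"dx":0,"dy":0,"dz":0,"ax":0,"ay":0,"az":0,"grip":1},{"dx":0,"dy":0,"dz":0,"ax":0,"ay":0,"az":0,"grip":1}]'; python3 -c "
from h import *
go([.5115,.1774,.0786])
s=r.read_state();Rt=R.from_rotvec(s['orientation']).as_matrix()
print('up 10cm in tool',(Rt.T@[0,0,10]).round(2))"
```

```text
time: 13.6
tool_pos: [0.5126, 0.1773, 0.08]
orientation: [-2.552, 0.283, -0.085]
wrist_force: [-1.1, -3.5, 4.7]
opening: 0.0544
pos [0.5126 0.1773 0.08  ] yaw -12.66 z [ 0.12   0.531 -0.839] j [-0.56  0.29  0.5   2.09 -0.98  0.87  0.38] t 13.6 F [-1.1 -3.5  4.7] op 0.0544
  shift cm [-0.11  0.09  0.11]
up 10cm in tool [ 0.01 -5.45 -8.39]
```

```bash
python3 -m inch '[{"dx":0,"dy":-0.27,"dz":-0.42,"ax":0,"ay":0,"az":0,"grip":1},{"dx":0,"dy":-0.27,"dz":-0.42,"ax":0,"ay":0,"az":0,"grip":1},{"dx":0,"dy":-0.27,"dz":-0.42,"ax":0,"ay":0,"az":0,"grip":1},{"dx":0,"dy":-0.27,"dz":-0.42,"ax":0,"ay":0,"az":0,"grip":1},{"dx":0,"dy":-0.55,"dz":-0.84,"ax":0,"ay":0,"az":0,"grip":1},{"dx":0,"dy":-0.55,"dz":-0.84,"ax":0,"ay":0,"az":0,"grip":1},{"dx":0,"dy":-0.55,"dz":-0.84,"ax":0,"ay":0,"az":0,"grip":1},{"dx":0,"dy":-0.55,"dz":-0.84,"ax":0,"ay":0,"az":0,"grip":1},{"dx":0,"dy":-0.55,"dz":-0.84,"ax":0,"ay":0,"az":0,"grip":1},{"dx":0,"dy":-0.55,"dz":-0.84,"ax":0,"ay":0,"az":0,"grip":1}]' && python3 -m inch '[{"dx":0,"dy":-0.82,"dz":-1.26,"ax":0,"ay":0,"az":0,"grip":1},{"dx":0,"dy":-0.82,"dz":-1.26,"ax":0,"ay":0,"az":0,"grip":1},{"dx":0,"dy":-0.82,"dz":-1.26,"ax":0,"ay":0,"az":0,"grip":1},{"dx":0,"dy":-0.82,"dz":-1.26,"ax":0,"ay":0,"az":0,"grip":1},{"dx":0,"dy":-0.55,"dz":-0.84,"ax":0,"ay":0,"az":0,"grip":1},{"dx":0,"dy":0,"dz":0,"ax":0,"ay":0,"az":0,"grip":1},{"dx":0,"dy":0,"dz":0,"ax":0,"ay":0,"az":0,"grip":1}]'
python3 - <<'E'
from h import *
go([.5185,-.1752,.2])
i=grab('wrist'); save(i,'w9.png',k=1.4); np.save('w9.npy',i,allow_pickle=True)
E
```

```text
time: 14.43
tool_pos: [0.5119, 0.1779, 0.1605]
orientation: [-2.552, 0.282, -0.083]
wrist_force: [-0.0, 0.1, -3.3]
opening: 0.0541
time: 15.02
tool_pos: [0.5121, 0.178, 0.2301]
orientation: [-2.552, 0.281, -0.084]
wrist_force: [-0.8, 0.3, -4.8]
opening: 0.0544
pos [0.5121 0.178  0.2301] yaw -12.59 z [ 0.119  0.532 -0.838] j [-0.64  0.05  0.55  1.97 -0.67  1.05  0.01] t 15.02 F [-0.8  0.3 -4.8] op 0.0544
  shift cm [  8.32  30.42 -16.19]
```

View pics/w9.png

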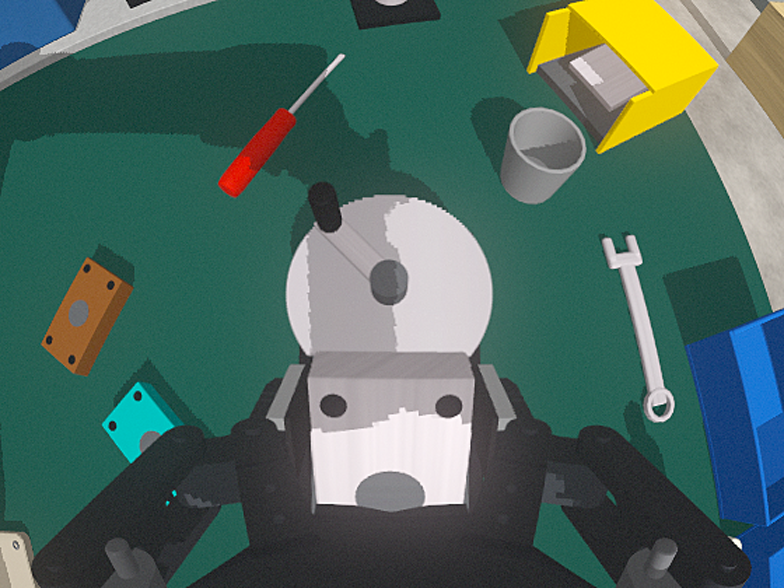

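The plate is held square between the pads, with its top edge at (309..475, 378) and screws at (333,405) and (448,405). The cam and handle are unmoved with the flat at v≈355. That was my 12th picture, so the remaining checks are numeric. First I work out the plate's pose in the tool frame from these pixels.

Run:
```python
from h import *
def toolray(i,u,v):
    x,y=(u/1.4-i['cx'])/i['fx'],(v/1.4-i['cy'])/i['fy'];t=np.hypot(x,y);k=np.sin(t)/t
    H=np.array(i['hand_eye']);return H[:3,3],H[:3,:3]@np.array([x*k,y*k,np.cos(t)])
def pair(i,l,rr,w):
    (o,a),(_,b)=toolray(i,*l),toolray(i,*rr); s=w/(b[0]-a[0]); 
    return o+s*(a+b)/2
for f,L in(('w8.npy',[((305,386),(476,386),.056),((314,360),(468,360),.056),((332.5,413.5),(449,413.5),.038)]),('w9.npy',[((309,379),(475,379),.056),((316,353),(469,353),.056),((333,405),(448.5,405),.038)])):
    i=np.load(f,allow_pickle=True).item(); P=[pair(i,*l)*1000 for l in L]
    d=P[1]-P[0]; e=P[2]-P[0]
    print(f,[p.round(1) for p in P],'end len',np.linalg.norm(d).round(1),'end tilt',np.degrees(np.arctan2(d[1],d[2])).round(1),'top',e.round(1),np.degrees(np.arctan2(e[2],e[1])).round(1))
# screw y/z on top face assuming plate square to tool
```

```text
w8.npy [array([-0.2, -4.4, 10.4]), array([-0.1, -5.2, 29. ]), array([-0.2,  3.7,  6.8])] end len 18.6 end tilt -2.3 top [ 0.1  8.2 -3.6] -23.7
w9.npy [array([ 0.3, -4.4, 15.4]), array([ 0.5, -7.1, 30.9]), array([-0.2,  1.9,  9.2])] end len 15.7 end tilt -9.8 top [-0.4  6.3 -6.2] -44.6
```

Run:
```python
from h import *
O=np.array([[-28,0,0],[28,0,0],[-28,0,24],[28,0,24],[-19,10.7,0],[19,10.7,0]],float) # x, y from end along tool +y, z along tool z
for f,p in(('w8.npy',[(305,386),(476,386),(314,360),(468,360),(332.5,413.5),(449,413.5)]),('w9.npy',[(309,379),(475,379),(316,353),(469,353),(333,405),(448.5,405)])):
    i=np.load(f,allow_pickle=True).item(); n=[]
    for u,v in p:
        x,y=(u/1.4-i['cx'])/i['fx'],(v/1.4-i['cy'])/i['fy'];t=np.hypot(x,y);n.append((x*np.tan(t)/t,y*np.tan(t)/t))
    ok,rv,tv=cv2.solvePnP(O,np.array(n),np.eye(3),None,flags=cv2.SOLVEPNP_ITERATIVE)
    H=np.array(i['hand_eye']); Rm=H[:3,:3]@R.from_rotvec(rv.ravel()).as_matrix(); t=H[:3,:3]@tv.ravel()+H[:3,3]*1000
    e=cv2.projectPoints(O,rv,tv,np.eye(3),None)[0][:,0]-n
    print(f,'end-top in tool mm',t.round(1),'rot deg',np.degrees(R.from_matrix(Rm).as_rotvec()).round(1),'rms px',np.sqrt((e**2).mean()).round(4)*325)
```

```text
w8.npy end-top in tool mm [-0.2 -5.7  8.8] rot deg [-5.1  0.4 -0.1] rms px 0.8775000000000001
w9.npy end-top in tool mm [-0.  -6.5 12.5] rot deg [-4.1  1.1 -0.4] rms px 1.3325
```

Estimates so far: the plate end is about 7 mm behind the TCP, and the plate is within about 5° of square to the tool. I'll un-tilt to a slight far-end-low attitude so the far end lands first, align the yaw (about 3°), then carry it over.

```bash
python3 -m inch '[{"dx":0,"dy":0,"dz":0,"ax":-5.4,"ay":0,"az":0,"grip":1},{"dx":0,"dy":0,"dz":0,"ax":-5.4,"ay":0,"az":0,"grip":1},{"dx":0,"dy":0,"dz":0,"ax":-5.4,"ay":0,"az":0,"grip":1},{"dx":0,"dy":0,"dz":0,"ax":-5.4,"ay":0,"az":0,"grip":1},{"dx":0,"dy":0,"dz":0,"ax":-5.4,"ay":0,"az":0,"grip":1},{"dx":0,"dy":0,"dz":0,"ax":0,"ay":0,"az":3,"grip":1},{"dx":0,"dy":0,"dz":0,"ax":0,"ay":0,"az":0,"grip":1},{"dx":0,"dy":0,"dz":0,"ax":0,"ay":0,"az":0,"grip":1}]'; python3 -c "
from h import *
go([.5301,-.1338,.2])"
```

```text
time: 15.73
tool_pos: [0.5118, 0.1777, 0.2288]
orientation: [-3.01, 0.411, -0.011]
wrist_force: [0.4, -0.4, -4.1]
opening: 0.0542
pos [0.5118 0.1777 0.2288] yaw -15.53 z [ 0.021  0.102 -0.995] j [-0.8   0.13  0.47  1.78 -0.16  1.2  -0.55] t 15.73 F [ 0.4 -0.4 -4.1] op 0.0542
  shift cm [10.13 29.65 -0.27]
```

```bash
python3 -m inch '[{"dx":0.92,"dy":2.7,"dz":0,"ax":0,"ay":0,"az":0,"grip":1},{"dx":0.92,"dy":2.7,"dz":0,"ax":0,"ay":0,"az":0,"grip":1},{"dx":0.92,"dy":2.7,"dz":0,"ax":0,"ay":0,"az":0,"grip":1},{"dx":0.92,"dy":2.7,"dz":0,"ax":0,"ay":0,"az":0,"grip":1},{"dx":0.92,"dy":2.7,"dz":0,"ax":0,"ay":0,"az":0,"grip":1},{"dx":0.92,"dy":2.7,"dz":0,"ax":0,"ay":0,"az":0,"grip":1},{"dx":0.92,"dy":2.7,"dz":0,"ax":0,"ay":0,"az":0,"grip":1},{"dx":0.92,"dy":2.7,"dz":0,"ax":0,"ay":0,"az":0,"grip":1},{"dx":0.92,"dy":2.7,"dz":0,"ax":0,"ay":0,"az":0,"grip":1},{"dx":0.92,"dy":2.7,"dz":0,"ax":0,"ay":0,"az":0,"grip":1}]' && python3 -m inch '[{"dx":0.92,"dy":2.7,"dz":0,"ax":0,"ay":0,"az":0,"grip":1},{"dx":0,"dy":0,"dz":0,"ax":0,"ay":0,"az":0,"grip":1},{"dx":0,"dy":0,"dz":0,"ax":0,"ay":0,"az":0,"grip":1},{"dx":0,"dy":0,"dz":0,"ax":0,"ay":0,"az":0,"grip":1}]'
python3 - <<'E'
from h import *
go([.5301,-.1338,.100])
s=r.read_state();Rt=R.from_rotvec(s['orientation']).as_matrix(); print('down 1cm in tool',(Rt.T@[0,0,-1]).round(3))
i=grab('scene'); save(i,'s10.png'); np.save('s10.npy',i,allow_pickle=True)
E
```

```text
time: 16.57
tool_pos: [0.5277, -0.1076, 0.2009]
orientation: [-3.008, 0.413, -0.014]
wrist_force: [0.3, -0.2, -4.8]
opening: 0.0543
time: 16.9
tool_pos: [0.5296, -0.1339, 0.198]
orientation: [-3.008, 0.413, -0.013]
wrist_force: [-0.4, -0.2, -4.6]
opening: 0.0542
pos [ 0.5296 -0.1339  0.198 ] yaw -15.63 z [ 0.023  0.103 -0.994] j [-0.39  0.23  0.71  1.77 -0.27  1.21  0.13] t 16.9 F [-0.4 -0.2 -4.6] op 0.0542
  shift cm [0.1  1.01 9.75]
down 1cm in tool [0.006 0.105 0.994]
```

```bash
python3 -m inch '[{"dx":0,"dy":0.2,"dz":2,"ax":0,"ay":0,"az":0,"grip":1},{"dx":0,"dy":0.2,"dz":2,"ax":0,"ay":0,"az":0,"grip":1},{"dx":0,"dy":0.2,"dz":2,"ax":0,"ay":0,"az":0,"grip":1},{"dx":0,"dy":0.2,"dz":2,"ax":0,"ay":0,"az":0,"grip":1},{"dx":0,"dy":0.1,"dz":1,"ax":0,"ay":0,"az":0,"grip":1},{"dx":0,"dy":0.05,"dz":0.5,"ax":0,"ay":0,"az":0,"grip":1},{"dx":0,"dy":0,"dz":0,"ax":0,"ay":0,"az":0,"grip":1},{"dx":0,"dy":0,"dz":0,"ax":0,"ay":0,"az":0,"grip":1}]' && python3 -m inch '[{"dx":0,"dy":0.02,"dz":0.2,"ax":0,"ay":0,"az":0,"grip":1},{"dx":0,"dy":0.02,"dz":0.2,"ax":0,"ay":0,"az":0,"grip":1},{"dx":0,"dy":0,"dz":0,"ax":0,"ay":0,"az":0,"grip":1}]';python3 -m inch '[{"dx":0,"dy":0.02,"dz":0.2,"ax":0,"ay":0,"az":0,"grip":1},{"dx":0,"dy":0.02,"dz":0.2,"ax":0,"ay":0,"az":0,"grip":1},{"dx":0,"dy":0,"dz":0,"ax":0,"ay":0,"az":0,"grip":1}]'
```

```text
time: 17.62
tool_pos: [0.5302, -0.1331, 0.1038]
orientation: [-3.009, 0.412, -0.015]
wrist_force: [-0.1, -0.9, -3.6]
opening: 0.0539
time: 17.87
tool_pos: [0.5299, -0.1331, 0.0992]
orientation: [-3.009, 0.412, -0.014]
wrist_force: [0.4, 0.2, -4.5]
opening: 0.0543
time: 18.12
tool_pos: [0.5295, -0.133, 0.0945]
orientation: [-3.009, 0.413, -0.013]
wrist_force: [-0.8, -0.6, -4.1]
opening: 0.0541
```

```bash
python3 -m inch '[{"dx":0,"dy":0.02,"dz":0.2,"ax":0,"ay":0,"az":0,"grip":1},{"dx":0,"dy":0,"dz":0,"ax":0,"ay":0,"az":0,"grip":1}]';python3 -m inch '[{"dx":0,"dy":0.02,"dz":0.2,"ax":0,"ay":0,"az":0,"grip":1},{"dx":0,"dy":0,"dz":0,"ax":0,"ay":0,"az":0,"grip":1}]';python3 -m inch '[{"dx":0,"dy":0.02,"dz":0.2,"ax":0,"ay":0,"az":0,"grip":1},{"dx":0,"dy":0,"dz":0,"ax":0,"ay":0,"az":0,"grip":1}]'; python3 -m inch '[{"dx":0,"dy":0.02,"dz":0.2,"ax":0,"ay":0,"az":0,"grip":1},{"dx":0,"dy":0,"dz":0,"ax":0,"ay":0,"az":0,"grip":1}]'; python3 -c "
from h import *
s=r.read_state();print(s['ft_torque'])"
```

```text
time: 18.28
tool_pos: [0.5295, -0.1331, 0.0926]
orientation: [-3.009, 0.413, -0.013]
wrist_force: [0.1, 1.1, -4.8]
opening: 0.0542
time: 18.45
tool_pos: [0.5296, -0.1331, 0.0906]
orientation: [-3.009, 0.413, -0.013]
wrist_force: [0.3, 0.2, -4.8]
opening: 0.0543
time: 18.62
tool_pos: [0.5299, -0.133, 0.0889]
orientation: [-3.009, 0.412, -0.014]
wrist_force: [0.1, 1.5, -0.9]
opening: 0.054
time: 18.78
tool_pos: [0.5301, -0.1328, 0.0871]
orientation: [-3.009, 0.412, -0.015]
wrist_force: [-0.0, 2.4, 2.7]
opening: 0.0537
[ 0.09375873 -0.05328054 -0.02618509]
```

Contact came at a TCP height of about 89 mm, 5 to 9 mm above the expected flat-landing height of about 80 to 84 mm, so the far end touched first as planned. Now I lower the gripped end while levelling.

```bash
python3 -m inch '[{"dx":0,"dy":0,"dz":0.2,"ax":-1.2,"ay":0,"az":0,"grip":1},{"dx":0,"dy":0,"dz":0,"ax":0,"ay":0,"az":0,"grip":1}]';python3 -m inch '[{"dx":0,"dy":0,"dz":0.2,"ax":-1.2,"ay":0,"az":0,"grip":1},{"dx":0,"dy":0,"dz":0,"ax":0,"ay":0,"az":0,"grip":1}]';python3 -m inch '[{"dx":0,"dy":0,"dz":0.1,"ax":-0.6,"ay":0,"az":0,"grip":1},{"dx":0,"dy":0,"dz":0,"ax":0,"ay":0,"az":0,"grip":1}]'
```

```text
time: 18.95
tool_pos: [0.5301, -0.1329, 0.0849]
orientation: [-3.032, 0.415, -0.01]
wrist_force: [0.1, -0.7, 1.8]
opening: 0.0543
time: 19.12
tool_pos: [0.5301, -0.1326, 0.0828]
orientation: [-3.053, 0.417, -0.005]
wrist_force: [0.4, 0.8, 3.1]
opening: 0.0543
time: 19.28
tool_pos: [0.5301, -0.1325, 0.0826]
orientation: [-3.061, 0.419, -0.003]
wrist_force: [-2.0, 1.6, 10.4]
opening: 0.054
```

The force jumped to 10 N and the height stalled at 82.6 mm, so the gripped end is down too. Releasing gently and withdrawing.

```bash
python3 -m inch '[{"dx":0,"dy":0,"dz":0.05,"ax":0,"ay":0,"az":0,"grip":1},{"dx":0,"dy":0,"dz":0,"ax":0,"ay":0,"az":0,"grip":1}]'; python3 -m inch '[{"dx":0,"dy":0,"dz":0,"ax":0,"ay":0,"az":0,"grip":0.2},{"dx":0,"dy":0,"dz":0,"ax":0,"ay":0,"az":0,"grip":0},{"dx":0,"dy":0,"dz":0,"ax":0,"ay":0,"az":0,"grip":0},{"dx":0,"dy":0,"dz":0,"ax":0,"ay":0,"az":0,"grip":0},{"dx":0,"dy":0,"dz":0,"ax":0,"ay":0,"az":0,"grip":0},{"dx":0,"dy":0,"dz":0,"ax":0,"ay":0,"az":0,"grip":0}]' && python3 -m inch '[{"dx":0,"dy":0,"dz":-1,"ax":0,"ay":0,"az":0,"grip":0},{"dx":0,"dy":0,"dz":-3,"ax":0,"ay":0,"az":0,"grip":0},{"dx":0,"dy":0,"dz":-3,"ax":0,"ay":0,"az":0,"grip":0},{"dx":0,"dy":0,"dz":-3,"ax":0,"ay":0,"az":0,"grip":0},{"dx":0,"dy":0,"dz":-3,"ax":0,"ay":0,"az":0,"grip":0},{"dx":0,"dy":0,"dz":-3,"ax":0,"ay":0,"az":0,"grip":0},{"dx":0,"dy":0,"dz":0,"ax":0,"ay":0,"az":0,"grip":0},{"dx":0,"dy":0,"dz":0,"ax":0,"ay":0,"az":0,"grip":0},{"dx":0,"dy":0,"dz":0,"ax":0,"ay":0,"az":0,"grip":0}]'
python3 - <<'E'
from h import *
go([0.5,0,.2])
i=grab('wrist'); np.save('w11.npy',i,allow_pickle=True); save(i,'w11.png',k=1.4)
# dark round marks (screws, centre mark) by grey threshold inside the table area
g=cv2.cvtColor(i['color'],cv2.COLOR_RGB2GRAY); hsv=cv2.cvtColor(i['color'],cv2.COLOR_RGB2HSV)
m=((g<120)&(hsv[...,1]<70)).astype(np.uint8)
n,l,st,c=cv2.connectedComponentsWithStats(m)
for k in range(1,n):
    if 15<st[k,4]<900:
        p=onz(i,*c[k],.074); print(st[k,4],c[k].round(1),st[k,2:4],p.round(4))
for P in ([.5185,-.1752,.074],[.5185+.0395*.27,-.1752+.0395*.963,.074]): print('expect',np.round(proj(i,P),1))
E
```

```text
time: 19.45
tool_pos: [0.5301, -0.1326, 0.0825]
orientation: [-3.06, 0.419, -0.004]
wrist_force: [-5.4, 2.8, 16.0]
opening: 0.0544
time: 19.95
tool_pos: [0.5296, -0.1326, 0.0812]
orientation: [-3.06, 0.42, -0.002]
wrist_force: [0.3, -0.9, -0.6]
opening: 0.0856
time: 20.7
tool_pos: [0.5281, -0.1409, 0.2411]
orientation: [-3.06, 0.42, -0.002]
wrist_force: [-0.1, 0.8, 0.2]
opening: 0.0855
pos [ 0.5281 -0.1409  0.2411] yaw -15.61 z [ 0.009  0.052 -0.999] j [-0.44  0.19  0.74  1.72 -0.19  1.29  0.07] t 20.7 F [-0.1  0.8  0.2] op 0.0855
  shift cm [ -6.47 -12.58   4.82]
137 [49.8  5.2] [14 13] [0.3464 0.1493 0.074 ]
541 [295.1 144.2] [138  16] [ 0.5564 -0.0886  0.074 ]
333 [  7.1 215.2] [20 71] [ 0.2022 -0.0584  0.074 ]
61 [258.5 198.9] [8 9] [ 0.5112 -0.1277  0.074 ]
64 [300.  199.4] [ 9 10] [ 0.5476 -0.1383  0.074 ]
92 [277.1 238.3] [25 25] [ 0.5172 -0.1688  0.074 ]
82 [550.4 255.6] [20 16] [ 0.845  -0.2933  0.074 ]
90 [550.1 268.4] [20 17] [ 0.8462 -0.3126  0.074 ]
88 [550.  280.9] [21 17] [ 0.8484 -0.3328  0.074 ]
49 [259.3 278.1] [8 7] [ 0.4889 -0.2042  0.074 ]
49 [297.6 278.5] [8 8] [ 0.5252 -0.2148  0.074 ]
81 [549.1 292.8] [22 18] [ 0.8494 -0.3524  0.074 ]
28 [430.8 292.2] [16 11] [ 0.661 -0.276  0.074]
81 [549.  304.8] [23 20] [ 0.8525 -0.3741  0.074 ]
52 [546.3 314.6] [20 16] [ 0.8497 -0.3901  0.074 ]
expect [280.2 244.1]
expect [280.3 203.5]
```

The checks pass. Both screw rows measure 37.9 and 37.8 mm apart at a height of 74 mm, and the rows are 79.7 mm apart, so the plate lies flat. Its centre is (0.518, -0.171), 4 mm from the table centre, and its yaw is 73.8° against the strips' 74.3°.

```bash
python3 -c "
from h import *
print(r.close_job())"
```

```text
the job is handed in; nothing more can be done
None
```

The plate lies flat on the press table between the guide strips, and the job is handed in at about 21 s of the 64 s.

- **Crank:** I gripped the handle and wound it about 138° counter-clockwise. The cam flat then faced the plate, parallel to the plate's end within about 1° in the top view. It was still so in the wrist picture taken after lifting the plate.
- **Tipping:** I pressed the plate's far end until it tipped. The wrist force reached about 55 N at the fingertips there; limit 120 N. The picture afterwards matched the expected tipped pose.
- **Placing:** I gripped the standing end, carried the plate over, landed the far end first and levelled it until the gripped end was down (16 N at most). Then I released it and withdrew 16 cm.

**Last checks:**
- The screw marks fit a flat plate at the right height (74 mm).
- The plate's centre is about 4 mm from the table centre, and its yaw is within about 0.6° of the strips.
- The wrist force is near zero with the gripper clear, and I saw no look-alike or loose item moved.

**Weak points:**
- Winding pressed the handle sideways with about 23 N at worst.
- The pose of the held plate from the wrist picture was only good to a few degrees, so I relied on contact force to level it.
- My 12 pictures were used up before the placing, so that was checked by numbers only. I did not re-measure the crank or the loose items after setting the plate down.

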